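# Release a plaster model from a ratchet clamp

### The arm

A 6-joint arm with a two-finger parallel gripper is mounted at the origin on a cart in front of the work surface, level with it; the furniture and walls round the work are solid. World frame = base frame: x ahead of the robot, y to its left, z up, the work surface at z = 0. Lengths are in m, angles in rad, forces in N, time in s.
With the tool pointing down it reaches from about 0.35 to 0.95 m from the base axis. Payload 17.4 kg.
Tool frame: the origin (TCP) lies midway between the tips of the shut fingers; the grasp point (between the pads) lies 19 mm behind it; z points along the fingers, y is the line along which they close (so a half turn about z gives the same grasp; the last joint's range is limited). The gripper opens to 93 mm and grips with 3 to 60 N. Pads are 15 mm wide; open, the fingers measure 128 mm over their backs; the gripper's body (75 mm by 188 mm) begins 65 mm behind the grasp point.
Start: joints at [-1.24, 0.116, 1.442, -0, 1.584, -0.038], TCP at [0.243, -0.63, 0.18] pointing down, gripper open.
Joint ranges: [-2.83, 2.83], [-0.83, 2.19], [0.07, 2.5], [-1.14, 4.28], [0.01, 3], [-2.97, 2.97]. Speed limits (rad/s): [1.89, 1.89, 2.22, 3.14, 3.14, 3.14].

### API

Orientations are given as a unit quaternion [x, y, z, w].
In Python, from workcell import readout, viewer, env, spotter gives the robot as it stands.
- The arm moves only by the tool apply_moves, never from a script. Its argument "motion" is a list of rows, each a list of 3 entries, a list of its own where there are three numbers: the shift along the tool's x, y, z in m, then the turn, a rotation vector about the tool's x, y, z in degrees, then the opening in per cent of the stroke, from 0 (shut) to 100 (fully open). A call has 1 to 5 rows; each row shifts and turns the commanded pose from where the row before left it, along the tool's axes as they then stand; what a row does not reach is not made up. A row lasts 1/10 s, in which the tool goes at most 50 mm and 8.59 degrees, less where a joint would pass 70% of its speed; a pose out of reach is approached as far as the arm can. A call is refused whole if a number of a shift passes 0.05 or a number of a turn 8.59, either way. A call with a gripper value outside its range is refused whole. The fingers move at their own pace and stop on an object; "squeeze" is the grip in N (left out, the last holds). Time passes only in rows, so rows that do not move let the fingers close. It gives the time, the measured TCP pose, the force, the opening and the grip force at its end, in the units of the state.
- readout.state(): the state, without advancing time (a new reading comes with each control period).
- viewer.snapshot(name): name is "scene" or "top"; returns the picture (400x640x3 uint8, red, green, blue); there is no depth.
- viewer.calibration(name): a dict with "fx", "fy", "cx", "cy" (pixels), "k1" (the pictures are not rectified: a ray, as slopes to the right and down, at radius r is drawn at 1 + k1 r^2 times it, then the intrinsics apply), "extrinsics" (4x4, takes a point from camera to world coordinates). Camera axes: x right, y down, z forward; pixel columns grow to the right and rows downward; lengths in m; the calibration is good to about 2 mm. A picture is of the moment at which its call begins. calibration takes no time and is no camera call.
- env.job_done(): hands the job in; it is judged then, once.
Trained networks look in the newest picture that a camera, given by its name, has taken for a name from the list of things; names that differ only in an ending like _2 or _b are one class to them, and where a whole thing is asked for, a point or a joint stands for the part that bears it (a point fixed in the world has none). Each returns a list of dicts, best first, with "p" (0 to 1); they miss things now and then, are a little off and sometimes report something else, mostly with a low value. They report only what shows in the picture. A call takes as long as a camera call.
- spotter.trace(query, camera): "pixels" (400x640 bool, what is visible of it).
- spotter.tip_of(query, camera): "point" ([x, y, z] in m, in world coordinates, good to about 4 mm: a listed point, or the origin of a listed thing).
The state is a dict: "time": time; "joints": joint angles; "joint_vel": joint speeds; "joint_torque": joint torques, N m; "eef_pos": TCP position; "ee_rot": TCP orientation; "wrist_force": force on the tool from outside, world axes, zero at the start; "torque": the same for the moment, N m; "opening": opening from 0.0 (shut) to 1.0 (fully open); "grasp_force": force on a finger pad.
Only numpy, scipy, OpenCV 4.12 (cv2) and the standard library are available. Lean on these libraries where they do the work, as an engineer would, in place of code of your own. Each camera call takes 0.05 s, during which the arm holds its last target. There are 200 camera calls.

### The job

Take the green plaster model out of the blue ratchet clamp: hold the sprung pawl off the ratchet wheel by pressing gently on the brass screw in its tail, until the outer jaw has backed off all the way, then let go, lift the model out and stand it gently in the middle of the glass slab. The pawl is slender, so press no harder than it takes, and leave the other things on the bench where they are.

Things in the scene. Friction and masses are not known exactly. Their poses are not given: they have to be found in the camera images.
- clamp: blue ratchet clamp bolted to the bench, base 230 x 88 x 10 mm, highest part (pawl, ratchet wheel) about 88 mm. Origin: centre of its underside, z up; x runs from the pawl's tail (x = -107 mm, y = +20) over the ratchet wheel and the fixed jaw (face at x = +19) to the outer jaw (face at +79). Jaws 44 mm wide, tops at z = 54. Fingers pressing it with more than 20 N bend the pawl
- release (a point): fixed point on the clamp: top of the pawl's tail, 61 mm above the bench, under the centre of the brass release screw (knurled head 16 mm across), pawl at rest. The head's top stands 6 to 22 mm above this point, differing from clamp to clamp: feel for it. Pressing it straight down takes 4 to 7 N; the pawl clears the wheel after about 4 mm; at about 5.5 mm a rubber stop adds about 7 N a mm
- work_seat (a point): fixed point on the clamp, 36 mm above the bench: the top of the two rails (18 mm either side of the middle) on which the model stands between the jaws, under the middle of the model
- jaw (a joint): outer jaw, m: 0 clamped as at the start, 0.016 fully back. A damped spring pushes it back in about 1 to 3 s while the pawl is held clear of the wheel; the pawl catches it again if let down too soon
- model: green plaster dental arch, 48 x 60 mm, base 17 mm high, teeth to 25 mm, 0.1 to 0.17 kg. Origin: centre of its underside. x points from its flat heel (x = -24 mm) to the rounded front (+24), z up; its y sides (60 mm) are between the jaws. Best gripped across x, 48 mm, where nothing of the clamp stands beside it above z = 10 mm
- slab: pale frosted glass slab lying loose on the bench, 65 x 110 x 12 mm (x, y, z). Origin: centre of its underside
- bowl: green rubber mixing bowl, 113 mm across, 54 mm high, a bystander. Origin: centre of its underside
- tin: low round wax tin with a red lid, 66 mm across, 24 mm high, a bystander. Origin: centre of its underside
- driver: screwdriver with a yellow handle lying on the bench, 154 mm long, a bystander. Origin: middle of its underside
- pincers: steel tweezers lying on the bench, 132 mm long, a bystander. Origin: middle of their underside

How it is judged:
On the way:
1. with the model still standing in the clamp, the pawl is held off until the outer jaw is fully back (15 mm or more of its 16 mm) (value of joint jaw above 0.015 m and distance between model and work_seat below 0.015 m), for 0.2 s.
At the end, for the whole second after the job is handed in: the outer jaw is fully back (15 mm or more), and the model rests upright (within 0.1 rad) on the glass slab, released and still, its centre within 20 mm of the slab's centre (value of joint jaw above 0.015 m and horizontal distance between model and slab below 0.02 m and z of model in the frame of slab between 0.009 and 0.016 m and angle between model's own z axis and vertical below 0.1 rad and linear speed of model below 0.02 m/s); the robot touches nothing.
It fails at once if the fingers press on the clamp or its pawl with more than 20 N (contact force between the fingers and clamp above 20 N).
It fails at once if the model is dropped or rammed onto the slab (more than 40 N) (contact force between model and slab above 40 N).
It fails at once if the bowl, the wax tin, the screwdriver or the tweezers are shoved by more than 30 mm (distance of any of bowl, tin, driver, pincers from where it was at the start of the episode above 0.03 m).
It also fails if it takes over 48 s, if anything falls off the work surface, if the arm or the gripper's body presses on something with over 40 N, if the wrist force passes 120 N, or if a joint passes its speed limit or range.

## Working session

There is one attempt and no reset: what is moved stays moved. The work goes in short steps, Python scripts to look and compute and a tool call to move; the robot and the scene stay as the last step left them, time stands still between calls to the robot, and variables do not carry over. Pictures are saved under pics/ and viewed, at most 10 in all, crops included, and the job is handed in when it is done.

Besides the shell and the picture viewer there is one more tool, called as a command line: name --argument value ..., lists and objects as JSON in quotes. apply_moves: Moves the arm, as the interface text tells. Its arguments: {"type":"object","properties":{"motion":{"type":"array"},"squeeze":{"type":"number"}},"required":["motion"]}

```bash
mkdir -p pics; cat > h.py <<'E'
import numpy as np,cv2
from workcell import readout,viewer,env,spotter
def ray(cam,px,z):
    c=viewer.calibration(cam); E=np.array(c["extrinsics"])
    K=np.array([[c["fx"],0,c["cx"]],[0,c["fy"],c["cy"]],[0,0,1.]])
    d=np.array([(px[0]-c["cx"])/c["fx"],(px[1]-c["cy"])/c["fy"]]);u=d.copy()
    for _ in range(30): u=d/(1+c["k1"]*(u@u))
    v=E[:3,:3]@np.array([u[0],u[1],1]); o=E[:3,3]
    return o+v*(z-o[2])/v[2]
def save(cam,name):
    im=viewer.snapshot(cam); cv2.imwrite("pics/"+name,im[:,:,::-1]); return im
E
python3 - <<'E'
from h import *
a=save("top","t1.png"); b=save("scene","s1.png")
cv2.imwrite("pics/both.png",cv2.resize(np.vstack([a,b])[:,:,::-1],(480,600),interpolation=cv2.INTER_AREA))
for cam in("top","scene"):
    print(cam,np.round(np.array(viewer.calibration(cam)["extrinsics"])[:3,3],3))
    for n in ("clamp","release","work_seat","model","slab","bowl","tin","driver","pincers"):
        print(n,[(np.round(d["point"],3).tolist(),round(d["p"],2)) for d in spotter.tip_of(n,cam)[:2]])
    for n in("model","slab","clamp"):
        t=spotter.trace(n,cam)
        if t:
            m=t[0]["pixels"].astype(np.uint8); print(n,t[0]["p"],cv2.minAreaRect(cv2.findNonZero(m)))
print(readout.state())
E
```

```text
top [ 0.476 -0.066  0.979]
clamp [([0.587, -0.11, 0.004], 0.93)]
release [([0.525, -0.199, 0.063], 0.68), ([0.481, 0.166, -0.002], 0.45)]
work_seat [([0.604, -0.063, 0.035], 0.56)]
model [([0.604, -0.062, 0.04], 0.96)]
slab [([0.477, 0.166, -0.001], 0.55)]
bowl [([0.525, -0.201, 0.065], 0.75), ([0.723, 0.085, -0.004], 0.66)]
tin [([0.646, 0.213, -0.002], 0.61)]
driver [([0.403, -0.007, 0.001], 0.8)]
pincers [([0.43, -0.325, 0.001], 0.56)]
model 0.92 ((325.1637878417969, 183.7845001220703), (23.76646614074707, 19.170740127563477), 23.198589324951172)
slab 0.77 ((232.0504608154297, 230.46585083007812), (27.236736297607422, 44.995086669921875), 29.357755661010742)
clamp 0.72 ((344.5762023925781, 192.3330078125), (93.20059204101562, 37.222774505615234), 24.519643783569336)
scene [0.222 0.535 0.605]
clamp [([0.587, -0.107, -0.0], 0.74)]
release [([0.528, -0.202, 0.064], 0.92), ([0.644, 0.214, 0.001], 0.31)]
work_seat [([0.608, -0.065, 0.036], 0.89), ([0.526, -0.201, 0.063], 0.27)]
model [([0.607, -0.065, 0.038], 0.67), ([0.524, -0.198, 0.063], 0.45)]
slab [([0.484, 0.169, -0.004], 0.89)]

[... 436 characters left out ...]
{'time': 1.3, 'joints': array([-1.23979134e+00,  1.16004105e-01,  1.44162682e+00,  1.67791161e-05,
        1.58398611e+00, -3.77797772e-02]), 'joint_vel': array([-0.00066057, -0.00068352, -0.00024003,  0.00046642,  0.00181828,
       -0.00058115]), 'joint_torque': array([-2.58506014e-03, -7.21004176e+01, -6.22757506e+01,  7.79056759e-02,
        1.82897109e-02, -3.42265378e-05]), 'eef_pos': array([ 0.24333494, -0.62961258,  0.17982671]), 'ee_rot': array([ 9.83047818e-01,  1.83349356e-01,  6.51823272e-06, -1.32832821e-05]), 'wrist_force': array([-0.75617332, -0.57986968,  0.95057272]), 'torque': array([ 0.03687206, -0.04374547, -0.00320446]), 'grasp_force': 0.0, 'opening': 0.9972940010414468}
```

View pics/t1.png

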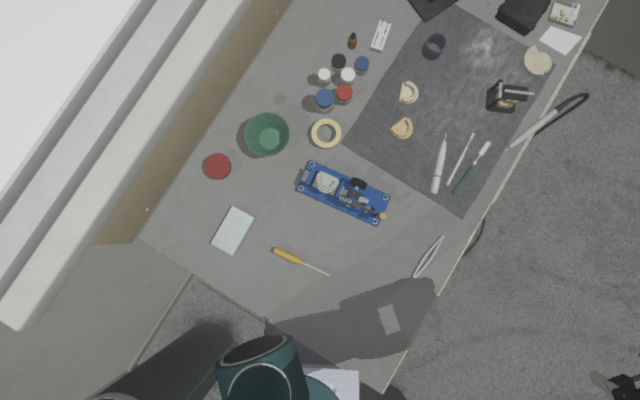

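View pics/s1.png

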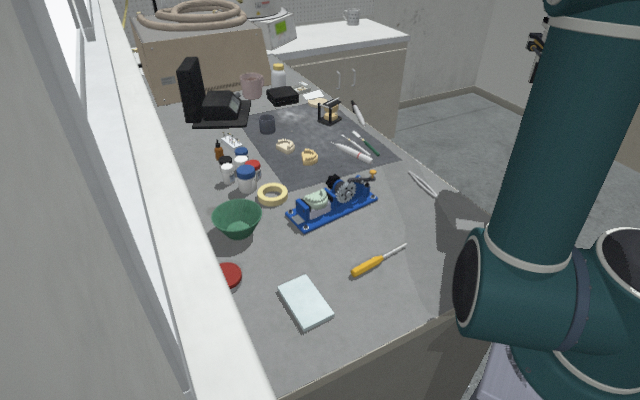

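The top view shows the clamp centred at about (345,193), its brass screw at (383,215), the model at (325,184) and the slab at (232,230). The scene view agrees: clamp (332,198), slab (305,301). The clamp's origin, seat and release points fit a yaw of about 67°.

```bash
cat >> h.py <<'E'
from scipy.spatial.transform import Rotation as R
def rows(target,yaw_y=None):
    """split the way to target (tool y at world angle yaw_y deg, tool down) into rows"""
    s=readout.state(); p=np.array(s["eef_pos"]); r=R.from_quat(s["ee_rot"])
    y=r.as_matrix()[:,1]; a=np.degrees(np.arctan2(y[1],y[0]))
    d=0 if yaw_y is None else (yaw_y-a+180)%360-180
    v=np.array(target)-p; n=max(int(np.ceil(np.abs(v).max()/.045)),int(np.ceil(abs(d)/8.5)),1)
    print("pos",p.round(4),"yaw_y",a.round(2),"tilt",r.as_matrix()[:,2].round(4),"F",np.round(s["wrist_force"],2),"t",s["time"],"turn",round(d,2))
    for i in range(n):
        print([np.round(r.inv().apply(v/n),4).tolist(),[0,0,round(-d/n,2)],0]); r=r*R.from_euler("z",-d/n,degrees=True)
E
python3 - <<'E'
from h import *
im=viewer.snapshot("top")
h=cv2.cvtColor(im,cv2.COLOR_RGB2HSV)[200:230,370:400].astype(int)
m=(h[...,0]>10)&(h[...,0]<32)&(h[...,1]>110)&(h[...,2]>80); ys,xs=np.nonzero(m)
px=(xs.mean()+370,ys.mean()+200); print(px,m.sum(),ray("top",px,.074))
cv2.imwrite("pics/c1.png",cv2.resize(im[145:235,280:400,::-1],(800,600),interpolation=cv2.INTER_CUBIC))
rows([.526,-.2,.13],-23)
E
```

```text
(np.float64(nan), np.float64(nan)) 0 [nan nan nan]
pos [ 0.2433 -0.6296  0.1798] yaw_y -68.87 tilt [-0.  0. -1.] F [-0.31 -0.04  0.71] t 1.35 turn 45.87
[[0.0419, -0.0299, 0.005], [0, 0, np.float64(-4.59)], 0]
[[0.0441, -0.0264, 0.005], [0, 0, np.float64(-4.59)], 0]
[[0.0461, -0.0228, 0.005], [0, 0, np.float64(-4.59)], 0]
[[0.0478, -0.0191, 0.005], [0, 0, np.float64(-4.59)], 0]
[[0.0491, -0.0152, 0.005], [0, 0, np.float64(-4.59)], 0]
[[0.0502, -0.0112, 0.005], [0, 0, np.float64(-4.59)], 0]
[[0.0509, -0.0072, 0.005], [0, 0, np.float64(-4.59)], 0]
[[0.0513, -0.0031, 0.005], [0, 0, np.float64(-4.59)], 0]
[[0.0514, 0.001, 0.005], [0, 0, np.float64(-4.59)], 0]
[[0.0512, 0.0052, 0.005], [0, 0, np.float64(-4.59)], 0]<stdin>:5: RuntimeWarning: Mean of empty slice.
  ret = ret.dtype.type(ret / rcount)
```

View pics/c1.png

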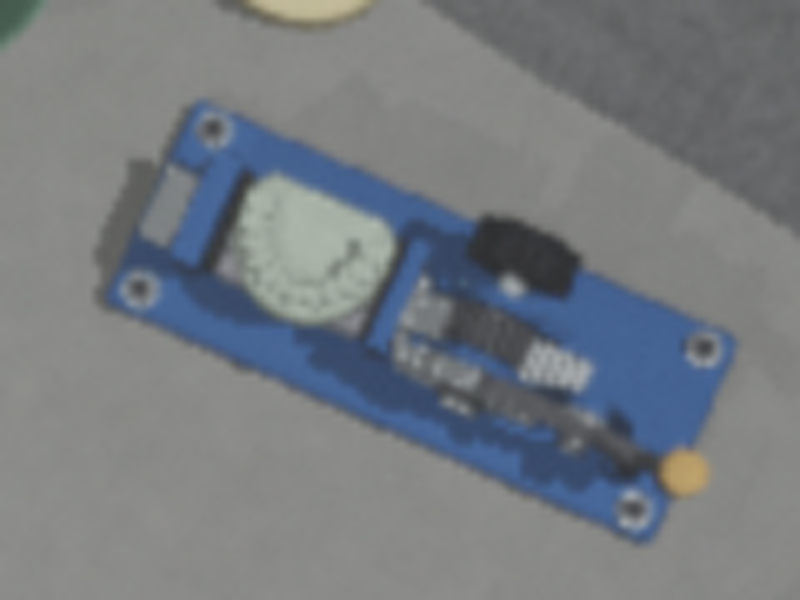

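The crop shows the brass screw head at (685,472), which is full-image pixel (382.8,215.8). The model lies between the jaws at about (315,250), i.e. pixel (327,182.5).

apply_moves --motion '[[[0.042,-0.03,0.005],[0,0,-4.6],0],[[0.044,-0.026,0.005],[0,0,-4.6],0],[[0.046,-0.023,0.005],[0,0,-4.6],0],[[0.048,-0.019,0.005],[0,0,-4.6],0],[[0.049,-0.015,0.005],[0,0,-4.6],0]]'

```text
time: 1.85
eef_pos: [0.381, -0.4202, 0.1556]
ee_rot: [0.926, 0.377, 0.0, 0.0]
wrist_force: [-0.1, -0.8, -0.3]
opening: 0.62
grasp_force: 0.0
```

```bash
python3 - <<'E'
from h import *
print(ray("top",(382.75,215.8),.075))
cs=[ray("top",(280+u*.15,145+v*.15),.01) for u,v in((200,100),(735,345),(650,542),(108,300))]
print(np.round(cs,4),np.mean(cs,0))
for a,b in((1,0),(2,3)): d=cs[b]-cs[a]; print(np.degrees(np.arctan2(d[1],d[0])),np.linalg.norm(d))
rows([.526,-.2,.13],-23)
E
```

```text
[ 0.52385995 -0.2028241   0.075     ]
[[ 0.6659 -0.0238  0.01  ]
 [ 0.5763 -0.2312  0.01  ]
 [ 0.5004 -0.1997  0.01  ]
 [ 0.5872  0.0091  0.01  ]] [ 0.58246498 -0.11138414  0.01      ]
66.63761642865231 0.22591893621629655
67.40880823334425 0.2260967909079442
pos [ 0.381  -0.4202  0.1556] yaw_y -45.7 tilt [ 3.e-04 -3.e-04 -1.e+00] F [-0.11 -0.83 -0.27] t 1.85 turn 22.7
[[0.0515, -0.0113, 0.0051], [0, 0, np.float64(-4.54)], 0]
[[0.0522, -0.0072, 0.0051], [0, 0, np.float64(-4.54)], 0]
[[0.0526, -0.003, 0.0051], [0, 0, np.float64(-4.54)], 0]
[[0.0527, 0.0012, 0.0051], [0, 0, np.float64(-4.54)], 0]
[[0.0525, 0.0053, 0.0051], [0, 0, np.float64(-4.54)], 0]
```

apply_moves --motion '[[[0.05,-0.011,0.005],[0,0,-4.5],0],[[0.05,-0.007,0.005],[0,0,-4.5],0],[[0.05,-0.003,0.005],[0,0,-4.5],0],[[0.05,0.001,0.005],[0,0,-4.5],0],[[0.05,0.005,0.005],[0,0,-4.5],0]]'

```text
time: 2.35
eef_pos: [0.5184, -0.2125, 0.1311]
ee_rot: [0.835, 0.551, 0.0, 0.0]
wrist_force: [1.3, -1.4, -0.3]
opening: 0.191
grasp_force: 0.0
```

apply_moves --motion '[[[0,0,0],[0,0,0],0],[[0,0,0],[0,0,0],0]]'

```text
time: 2.55
eef_pos: [0.5179, -0.2136, 0.1309]
ee_rot: [0.835, 0.55, -0.0, -0.0]
wrist_force: [-0.8, -0.5, 0.8]
opening: 0.025
grasp_force: 0.0
```

```bash
python3 - <<'E'
from h import *
rows([.525,-.2015,.1],-23)
E
```

```text
pos [ 0.5179 -0.2136  0.1309] yaw_y -23.27 tilt [-2.e-04 -1.e-04 -1.e+00] F [-0.75 -0.51  0.85] t 2.55 turn 0.27
[[0.014, 0.0018, 0.0309], [0, 0, np.float64(-0.27)], 0]
```

apply_moves --motion '[[[0.007,0.001,0.015],[0,0,0],0],[[0.007,0.001,0.016],[0,0,0],0],[[0,0,0.008],[0,0,0],0],[[0,0,0.004],[0,0,0],0],[[0,0,0],[0,0,0],0]]'

```text
time: 3.05
eef_pos: [0.5245, -0.2026, 0.0871]
ee_rot: [0.836, 0.549, -0.0, -0.0]
wrist_force: [-0.7, -0.3, 0.4]
opening: 0.008
grasp_force: 0.0
```

apply_moves --motion '[[[0,0,0.002],[0,0,0],0],[[0,0,0.001],[0,0,0],0],[[0,0,0.001],[0,0,0],0],[[0,0,0.001],[0,0,0],0]]'

```text
time: 3.45
eef_pos: [0.525, -0.2024, 0.0831]
ee_rot: [0.836, 0.549, 0.0, 0.0]
wrist_force: [0.1, -0.6, -0.1]
opening: 0.005
grasp_force: 0.0
```

apply_moves --motion '[[[0,0,0.001],[0,0,0],0],[[0,0,0.001],[0,0,0],0],[[0,0,0.001],[0,0,0],0]]'

```text
time: 3.75
eef_pos: [0.525, -0.2023, 0.0799]
ee_rot: [0.836, 0.549, -0.0, 0.0]
wrist_force: [0.3, 2.0, 0.3]
opening: 0.005
grasp_force: 0.0
```

apply_moves --motion '[[[0,0,0.001],[0,0,0],0],[[0,0,0.001],[0,0,0],0],[[0,0,0],[0,0,0],0]]'

```text
time: 4.05
eef_pos: [0.5249, -0.2023, 0.0778]
ee_rot: [0.836, 0.549, -0.0, -0.0]
wrist_force: [0.0, 0.3, -0.2]
opening: 0.003
grasp_force: 0.0
```

apply_moves --motion '[[[0,0,0.001],[0,0,0],0],[[0,0,0.001],[0,0,0],0],[[0,0,0],[0,0,0],0]]'

```text
time: 4.35
eef_pos: [0.5249, -0.2023, 0.0758]
ee_rot: [0.836, 0.549, -0.0, -0.0]
wrist_force: [-0.9, -0.0, -0.2]
opening: 0.004
grasp_force: 0.0
```

apply_moves --motion '[[[0,0,0.001],[0,0,0],0],[[0,0,0.001],[0,0,0],0],[[0,0,0],[0,0,0],0]]'

```text
time: 4.65
eef_pos: [0.5249, -0.2023, 0.0738]
ee_rot: [0.836, 0.549, -0.0, -0.0]
wrist_force: [-0.0, 0.3, 0.6]
opening: 0.004
grasp_force: 0.0
```

apply_moves --motion '[[[0,0,0.001],[0,0,0],0],[[0,0,0.001],[0,0,0],0],[[0,0,0],[0,0,0],0]]'

```text
time: 4.95
eef_pos: [0.5249, -0.2023, 0.0718]
ee_rot: [0.836, 0.549, -0.0, -0.0]
wrist_force: [-0.3, 0.5, 0.4]
opening: 0.006
grasp_force: 0.0
```

apply_moves --motion '[[[0,0,0.001],[0,0,0],0],[[0,0,0.001],[0,0,0],0],[[0,0,0],[0,0,0],0]]'

```text
time: 5.25
eef_pos: [0.5249, -0.2023, 0.0698]
ee_rot: [0.836, 0.549, -0.0, -0.0]
wrist_force: [-0.7, -0.5, 0.1]
opening: 0.005
grasp_force: 0.0
```

apply_moves --motion '[[[0,0,0.001],[0,0,0],0],[[0,0,0.001],[0,0,0],0],[[0,0,0],[0,0,0],0]]'

```text
time: 5.55
eef_pos: [0.5249, -0.2023, 0.0678]
ee_rot: [0.836, 0.549, -0.0, -0.0]
wrist_force: [0.0, 0.6, -0.4]
opening: 0.002
grasp_force: 0.0
```

apply_moves --motion '[[[0,0,0.001],[0,0,0],0],[[0,0,0.001],[0,0,0],0],[[0,0,0],[0,0,0],0]]'

```text
time: 5.85
eef_pos: [0.5249, -0.2023, 0.0658]
ee_rot: [0.836, 0.549, -0.0, -0.0]
wrist_force: [-0.5, 0.3, 0.0]
opening: 0.003
grasp_force: 0.0
```

```bash
python3 - <<'E'
from h import *
a=viewer.snapshot("scene"); b=viewer.snapshot("top")
f=lambda i:cv2.resize(i[:,:,::-1],(800,300),interpolation=cv2.INTER_CUBIC)
cv2.imwrite("pics/p1.png",np.vstack([f(a[165:225,260:420]),f(b[170:230,290:450])]))
print([ (d["point"],d["p"]) for d in spotter.tip_of("release","scene")])
print(np.mean([readout.state()["wrist_force"] for _ in range(3)],0))
E
```

```text
[([0.5258, -0.1975, 0.062], 0.86)]
[ 0.19283961 -0.00281124 -0.1956215 ]
```

View pics/p1.png

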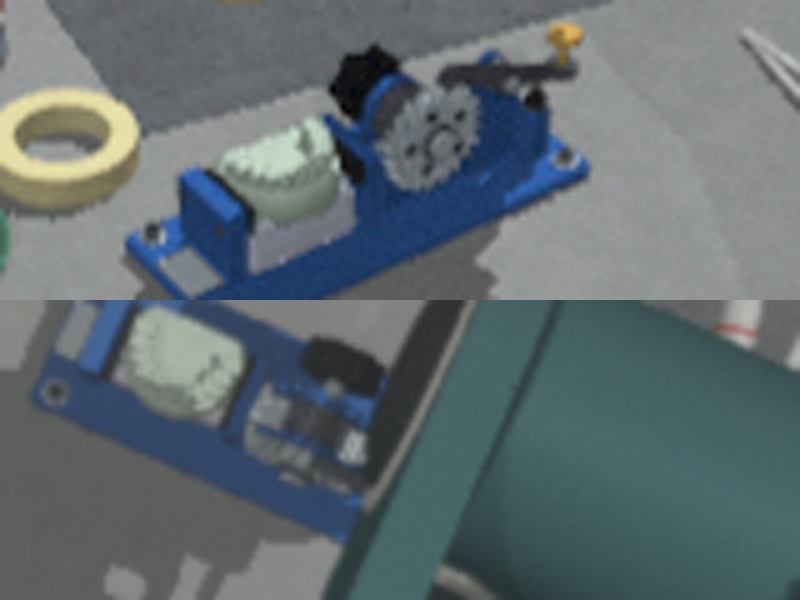

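The scene crop shows the screw head at about pixel (373,173) and no gripper near it, while the top crop shows the arm over it. I need the full scene picture.

```bash
python3 - <<'E'
from h import *
a=save("scene","s2.png")
c=viewer.calibration("scene");E=np.array(c["extrinsics"]);print(np.round(E,3))
for p in(readout.state()["eef_pos"],[.525,-.2015,.075]):
    q=np.linalg.inv(E)@np.r_[p,1];u=q[:2]/q[2];u=u*(1+c["k1"]*(u@u));print(p,u*[c["fx"],c["fy"]]+[c["cx"],c["cy"]])
for z in(.065,.07,.075,.08,.085): print(ray("scene",(373,172),z),ray("top",(382.75,215.8),z))
E
```

```text
[[-0.846 -0.331  0.419  0.222]
 [-0.534  0.513 -0.672  0.535]
 [ 0.008 -0.792 -0.61   0.605]
 [ 0.     0.     0.     1.   ]]
[ 0.5249808  -0.20237553  0.06601933] [372.40395621 175.47621931]
[0.525, -0.2015, 0.075] [372.57574001 172.67063693]
[ 0.53114373 -0.21875373  0.065     ] [ 0.52438584 -0.2043326   0.065     ]
[ 0.5282818  -0.21177147  0.07      ] [ 0.52412289 -0.20357835  0.07      ]
[ 0.52541987 -0.20478921  0.075     ] [ 0.52385995 -0.2028241   0.075     ]
[ 0.52255795 -0.19780696  0.08      ] [ 0.523597   -0.20206985  0.08      ]
[ 0.51969602 -0.1908247   0.085     ] [ 0.52333405 -0.2013156   0.085     ]
```

View pics/s2.png

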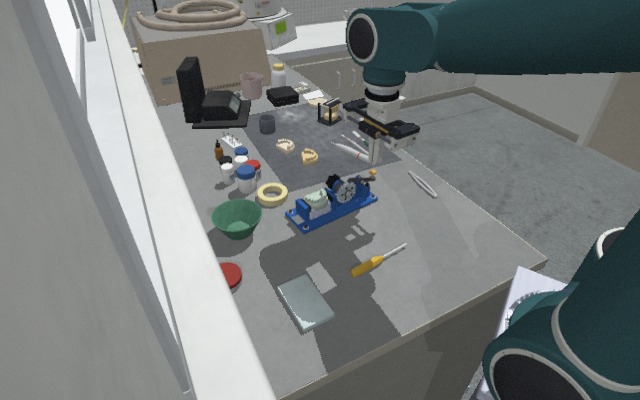

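The scene view has the fingers near (375,150–163), above the screw head at (373,172), although the reported TCP projects to row 175. A crop should show which is right.

```bash
python3 - <<'E'
import cv2
a=cv2.imread("pics/s2.png")
cv2.imwrite("pics/s2c.png",cv2.resize(a[90:190,330:430],(600,600),interpolation=cv2.INTER_CUBIC))
E
```

```text
(no output)
```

View pics/s2c.png

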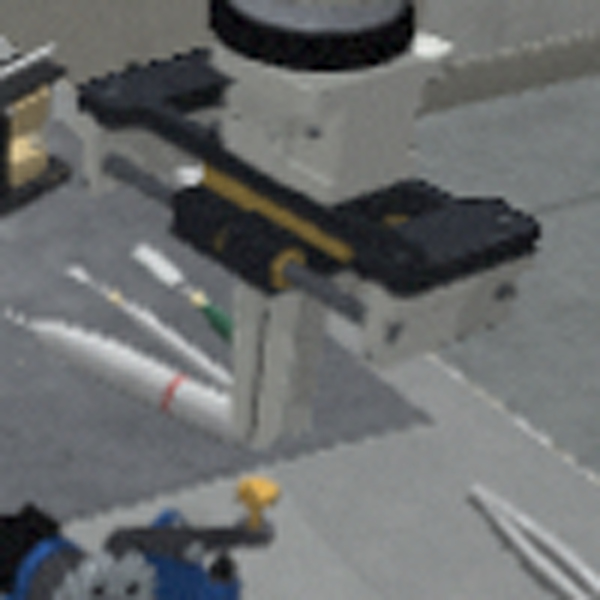

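The fingertip shows at (373,164) and the screw's top at (373,170). So the tip is really about 18 mm above the head, or else behind it, and the reported height doesn't match the picture. I'll keep feeling downward slowly and check again.

apply_moves --motion '[[[0,0,0.002],[0,0,0],0],[[0,0,0.002],[0,0,0],0],[[0,0,0.002],[0,0,0],0],[[0,0,0.001],[0,0,0],0],[[0,0,0.001],[0,0,0],0]]'

```text
time: 6.55
eef_pos: [0.5249, -0.2023, 0.0578]
ee_rot: [0.836, 0.549, -0.0, -0.0]
wrist_force: [-0.2, 0.1, -0.3]
opening: 0.009
grasp_force: 0.0
```

```bash
python3 - <<'E'
from h import *
a=save("scene","s3.png"); b=save("top","t3.png")
old=cv2.imread("pics/s2.png")[:,:,::-1]
# shift of the gripper's image
g=lambda i:cv2.cvtColor(i,cv2.COLOR_RGB2GRAY).astype(np.float32)
t=g(old)[95:162,345:425]; r=cv2.matchTemplate(g(a)[85:185,335:435],t,cv2.TM_CCOEFF_NORMED); print(cv2.minMaxLoc(r)[1:4:2],"no shift=(10,10)")
c=viewer.calibration("scene");E=np.array(c["extrinsics"])
def proj(p):
    q=np.linalg.inv(E)@np.r_[p,1];u=q[:2]/q[2];u=u*(1+c["k1"]*(u@u));return (u*[c["fx"],c["fy"]]+[c["cx"],c["cy"]]).round(1)
d=np.array([.919,-.395,0])
for nm,p in(("rep",[.525,-.202,.066]),("z+36",[.525,-.202,.102]),("far",ray("scene",(373,164.2),.066))):
    p=np.array(p); print(nm,p.round(3),"tip",proj(p),"palm",proj(p+[0,0,.084]),"ends",proj(p+[0,0,.084]+.094*d),proj(p+[0,0,.084]-.094*d))
o=np.hstack([cv2.resize(a[90:190,330:430],(400,400),interpolation=cv2.INTER_CUBIC),cv2.resize(b[130:330,280:480],(400,400))])
cv2.imwrite("pics/o3.png",o[:,:,::-1])
E
```

```text
(0.8654410243034363, (10, 13)) no shift=(10,10)
rep [ 0.525 -0.202  0.066] tip [372.3 175.6] palm [375.6 146.4] ends [351.  130.8] [403.6 164.3]
z+36 [ 0.525 -0.202  0.102] tip [373.7 163.4] palm [377.1 132.9] ends [351.9 117.8] [406.  150.3]
far [ 0.547 -0.25   0.066] tip [373.  164.2] palm [376.1 135.8] ends [352.6 121.4] [402.9 152.1]
```

View pics/o3.png

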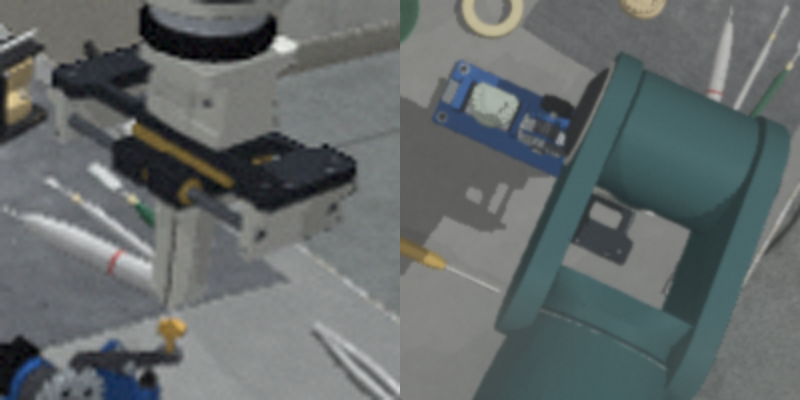

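In the new pair the fingertip is at about (373,166) in the scene view. In the top view one end of the gripper body shows with its outer edge near pixel (380,255). I'll use that edge to decide between an offset in height and one to the side.

```bash
python3 - <<'E'
from h import *
d=np.array([.919,-.395,0])
for z in(.15,.19):
    e=ray("top",(380,254),z); print("end",e.round(3),"-> tcp xy",(e+.094*d).round(3), "corners",ray("top",(392.5,261),z).round(3),ray("top",(367.5,247.5),z).round(3))
print(ray("scene",(373,166),.058), ray("scene",(373,166),.094))
s=readout.state();print(s["eef_pos"],s["joints"])
E
```

```text
end [ 0.438 -0.187  0.15 ] -> tcp xy [ 0.524 -0.224  0.15 ] corners [ 0.424 -0.213  0.15 ] [ 0.451 -0.159  0.15 ]
end [ 0.44  -0.181  0.19 ] -> tcp xy [ 0.526 -0.218  0.19 ] corners [ 0.426 -0.206  0.19 ] [ 0.452 -0.155  0.19 ]
[ 0.54756721 -0.25419887  0.058     ] [ 0.52614359 -0.20223603  0.094     ]
[ 0.52488189 -0.20232971  0.05779497] [-4.13262966e-01 -6.89557848e-02  1.83004053e+00 -1.25759978e-05
  1.38075111e+00 -5.39828186e-03]
```

apply_moves --motion '[[[0,0,0.002],[0,0,0],0],[[0,0,0.002],[0,0,0],0],[[0,0,0.001],[0,0,0],0],[[0,0,0.001],[0,0,0],0]]'

```text
time: 7.05
eef_pos: [0.5249, -0.2023, 0.0518]
ee_rot: [0.836, 0.549, -0.0, -0.0]
wrist_force: [0.1, 1.3, 1.2]
opening: 0.004
grasp_force: 0.0
```

apply_moves --motion '[[[0,0,0.001],[0,0,0],0],[[0,0,0.001],[0,0,0],0],[[0,0,0],[0,0,0],0]]'

```text
time: 7.35
eef_pos: [0.5249, -0.2023, 0.0498]
ee_rot: [0.836, 0.549, -0.0, -0.0]
wrist_force: [0.2, 0.3, 0.1]
opening: 0.007
grasp_force: 0.0
```

```bash
python3 - <<'E'
from h import *
a=save("scene","s4.png"); b=save("top","t4.png")
c0=a[90:190,330:430]
o=np.hstack([cv2.resize(c0[40:90,20:70],(400,400),interpolation=cv2.INTER_CUBIC),cv2.resize(b[180:280,340:440],(400,400),interpolation=cv2.INTER_CUBIC)])
cv2.imwrite("pics/o4.png",o[:,:,::-1])
E
```

```text
(no output)
```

View pics/o4.png

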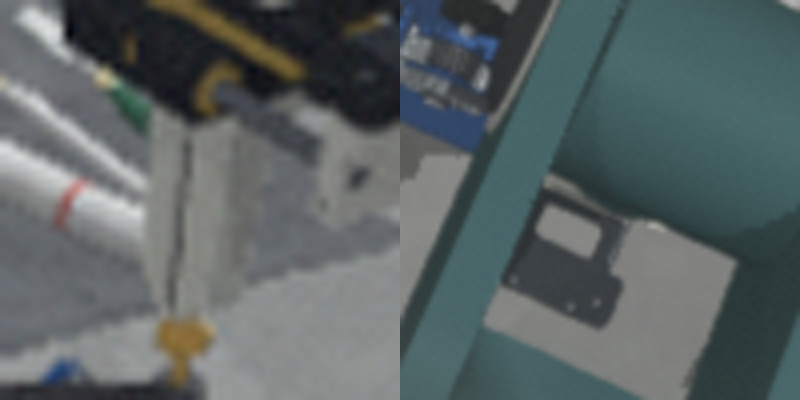

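The tip, at about (373,169), is just above the screw head in the scene view. The body corner in the top view puts the tool over the screw to within about 1 cm. So the readout's height is about 30 mm too low, and the tip should touch soon. I'll feel in 1 mm steps.

apply_moves --motion '[[[0,0,0.001],[0,0,0],0],[[0,0,0],[0,0,0],0]]'

```text
time: 7.65
eef_pos: [0.5249, -0.2023, 0.0489]
ee_rot: [0.836, 0.549, -0.0, -0.0]
wrist_force: [-0.2, -0.1, 0.5]
opening: 0.007
grasp_force: 0.0
```

apply_moves --motion '[[[0,0,0.001],[0,0,0],0],[[0,0,0],[0,0,0],0]]'

```text
time: 7.85
eef_pos: [0.5249, -0.2023, 0.0478]
ee_rot: [0.836, 0.549, -0.0, -0.0]
wrist_force: [-0.8, 0.7, -1.2]
opening: 0.005
grasp_force: 0.0
```

apply_moves --motion '[[[0,0,0.001],[0,0,0],0],[[0,0,0],[0,0,0],0]]'

```text
time: 8.05
eef_pos: [0.5249, -0.2023, 0.0468]
ee_rot: [0.836, 0.549, -0.0, -0.0]
wrist_force: [0.5, -0.2, -0.2]
opening: 0.005
grasp_force: 0.0
```

apply_moves --motion '[[[0,0,0.001],[0,0,0],0],[[0,0,0],[0,0,0],0]]'

```text
time: 8.25
eef_pos: [0.5249, -0.2023, 0.0459]
ee_rot: [0.836, 0.549, -0.0, -0.0]
wrist_force: [0.1, 0.0, -0.5]
opening: 0.004
grasp_force: 0.0
```

apply_moves --motion '[[[0,0,0.001],[0,0,0],0],[[0,0,0],[0,0,0],0]]'

```text
time: 8.45
eef_pos: [0.5249, -0.2023, 0.0448]
ee_rot: [0.836, 0.549, -0.0, -0.0]
wrist_force: [0.5, -0.3, -0.1]
opening: 0.009
grasp_force: 0.0
```

apply_moves --motion '[[[0,0,0.001],[0,0,0],0],[[0,0,0],[0,0,0],0]]'

```text
time: 8.65
eef_pos: [0.5249, -0.2023, 0.0438]
ee_rot: [0.836, 0.549, -0.0, -0.0]
wrist_force: [-0.0, -0.4, 0.1]
opening: 0.007
grasp_force: 0.0
```

```bash
cat >> h.py <<'E'
def brass(im):
    h=cv2.cvtColor(im,cv2.COLOR_RGB2HSV)[160:185,362:385]; m=(h[...,0]>12)&(h[...,0]<32)&(h[...,1]>100)
    print("brass",m.sum(),[int(x) for x in m.sum(1)]); return m
E
python3 - <<'E'
from h import *
a=save("scene","s5.png")
for n in("s2","s3","s4","s5"):
    i=cv2.imread(f"pics/{n}.png")[:,:,::-1]; brass(i); print(i[158:176,372].sum(1)//3, i[158:176,377].sum(1)//3)
E
```

```text
brass 26 [0, 0, 0, 0, 0, 0, 0, 0, 0, 0, 5, 6, 6, 4, 2, 1, 1, 1, 0, 0, 0, 0, 0, 0, 0]
[ 90  89  85 102 113 123 126 106 102 110 133 159 162 147 116 101  92  94] [116 116 116 116 109 108 105  99 115 140 139 141 141 143 146 152 150 153]
brass 26 [0, 0, 0, 0, 0, 0, 0, 0, 0, 0, 5, 6, 6, 4, 2, 1, 1, 1, 0, 0, 0, 0, 0, 0, 0]
[ 91  88  83  92  99 114 121 131 133 130 133 142 112 101 102  95  92  92] [119 115 120 119 117 117 121 113 116 141 140 142 141 142 144 149 152 151]
brass 24 [0, 0, 0, 0, 0, 0, 0, 0, 0, 0, 3, 6, 6, 4, 2, 1, 1, 1, 0, 0, 0, 0, 0, 0, 0]
[ 91  89  82  92 102 114 117 132 131 133 132 125 109 103 101  95  90  96] [121 121 120 119 121 120 120 118 116 114 127 142 140 140 145 151 156 151]
brass 16 [0, 0, 0, 0, 0, 0, 0, 0, 0, 0, 0, 2, 5, 4, 2, 1, 1, 1, 0, 0, 0, 0, 0, 0, 0]
[ 92  85  84  93 100 111 124 132 131 133 132 133 132 129 113  94  93  95] [124 122 119 115 116 118 115 115 119 117 120 121 131 139 144 148 151 152]
```

The finger's near corner now hides the top of the screw with no force, so the tip is above and over it. By the geometry about 6–9 mm remain.

apply_moves --motion '[[[0,0,0.001],[0,0,0],0],[[0,0,0.001],[0,0,0],0],[[0,0,0.001],[0,0,0],0]]'

```text
time: 9.0
eef_pos: [0.5251, -0.2025, 0.0413]
ee_rot: [0.836, 0.549, 0.0, 0.0]
wrist_force: [-2.3, -0.5, 7.5]
opening: 0.005
grasp_force: 3.4
```

apply_moves --motion '[[[0,0,0.001],[0,0,0],0],[[0,0,0.001],[0,0,0],0]]'

```text
time: 9.2
eef_pos: [0.5251, -0.2028, 0.0397]
ee_rot: [0.836, 0.549, -0.0, 0.001]
wrist_force: [-3.6, -2.9, 9.6]
opening: 0.007
grasp_force: 4.8
```

apply_moves --motion '[[[0,0,0.001],[0,0,0],0],[[0,0,0.001],[0,0,0],0]]'

```text
time: 9.4
eef_pos: [0.5252, -0.2029, 0.0377]
ee_rot: [0.836, 0.549, 0.0, 0.001]
wrist_force: [-2.2, -3.7, 7.1]
opening: 0.005
grasp_force: 3.5
```

apply_moves --motion '[[[0,0,0.001],[0,0,0],0],[[0,0,0],[0,0,0],0]]'

```text
time: 9.6
eef_pos: [0.5252, -0.203, 0.0366]
ee_rot: [0.836, 0.549, -0.0, 0.001]
wrist_force: [-2.6, -3.2, 6.7]
opening: 0.005
grasp_force: 3.6
```

Contact came at about z = 0.043 on the readout. The tip has now pressed about 5 mm at around 7 N. I'll hold here.

apply_moves --motion '[[[0,0,0],[0,0,0],0],[[0,0,0],[0,0,0],0],[[0,0,0],[0,0,0],0],[[0,0,0],[0,0,0],0],[[0,0,0],[0,0,0],0]]'

```text
time: 10.1
eef_pos: [0.5252, -0.203, 0.0367]
ee_rot: [0.836, 0.549, -0.0, 0.001]
wrist_force: [-2.3, -4.0, 7.3]
opening: 0.005
grasp_force: 3.6
```

```bash
python3 - <<'E'
from h import *
a=save("scene","s6.png"); b=save("top","t6.png")
o=cv2.imread("pics/s5.png")[:,:,::-1]; ot=cv2.imread("pics/t4.png")[:,:,::-1]
f=lambda i:cv2.resize(i,(400,300),interpolation=cv2.INTER_CUBIC)
s=np.s_[185:230,280:340]; t=np.s_[155:200,290:350]
cv2.imwrite("pics/o6.png",np.vstack([np.hstack([f(o[s]),f(a[s])]),np.hstack([f(ot[t]),f(b[t])])])[:,:,::-1])
E
```

```text
(no output)
```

View pics/o6.png

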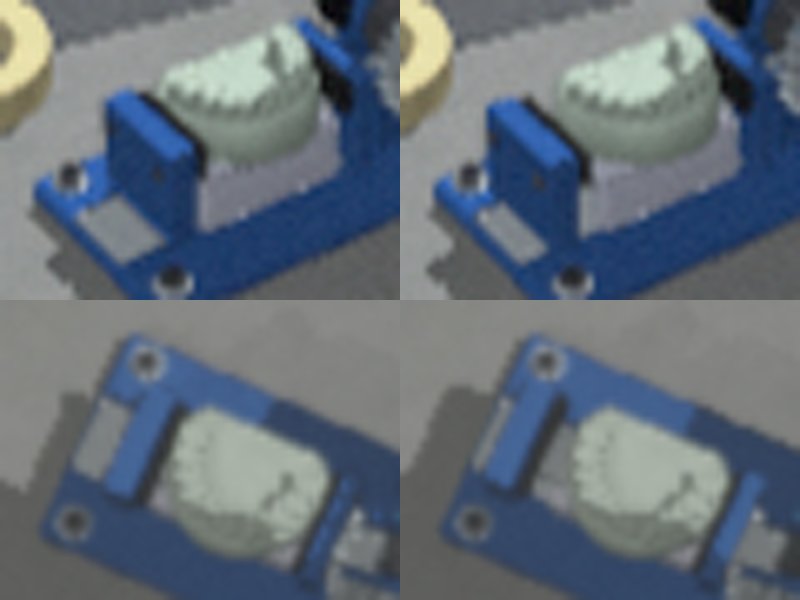

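The jaw is backing off: in the lower right panel a gap has opened beside the model at (560,440). I'll hold for longer.

apply_moves --motion '[[[0,0,0],[0,0,0],0],[[0,0,0],[0,0,0],0],[[0,0,0],[0,0,0],0],[[0,0,0],[0,0,0],0],[[0,0,0],[0,0,0],0]]'

```text
time: 10.7
eef_pos: [0.5252, -0.203, 0.0367]
ee_rot: [0.836, 0.549, -0.0, 0.001]
wrist_force: [-2.5, -3.1, 6.6]
opening: 0.003
grasp_force: 3.6
```

apply_moves --motion '[[[0,0,0],[0,0,0],0],[[0,0,0],[0,0,0],0],[[0,0,0],[0,0,0],0],[[0,0,0],[0,0,0],0],[[0,0,0],[0,0,0],0]]'

```text
time: 11.2
eef_pos: [0.5252, -0.2031, 0.0368]
ee_rot: [0.836, 0.549, -0.0, 0.001]
wrist_force: [-3.2, -2.5, 6.8]
opening: 0.008
grasp_force: 3.6
```

```bash
cat >> h.py <<'E'
def jaw(im,ref="pics/t4.png"):
    "outer jaw's shift (px) along clamp in the top view relative to ref"
    b=lambda i:((cv2.cvtColor(i,cv2.COLOR_RGB2HSV)[...,1]>120)*255).astype(np.float32)
    o=cv2.imread(ref)[:,:,::-1]
    for i in(o,im):
        w=cv2.warpAffine(i,cv2.getRotationMatrix2D((310,176),24.6,8),(640,400),flags=cv2.INTER_CUBIC)
        # profile along rotated row of the jaw centre
        p=w[150:202].astype(float); hs=cv2.cvtColor(w,cv2.COLOR_RGB2HSV)[150:202,:,1].mean(0)
        e=np.nonzero(np.diff((hs>110).astype(int)))[0]; print("blue edges/8px:",(e/8).round(2).tolist())
E
python3 - <<'E'
from h import *
b=save("top","t7.png"); jaw(cv2.imread("pics/t6.png")[:,:,::-1]); jaw(b)
print([(np.round(d["point"],4),d["p"]) for d in spotter.tip_of("model","top")[:1]])
E
```

```text
blue edges/8px: [36.88, 41.5, 69.0, 71.5]
blue edges/8px: [33.62, 38.25, 69.0, 72.0]
blue edges/8px: [36.88, 41.5, 69.0, 71.5]
blue edges/8px: [30.38, 35.25, 69.0, 72.0]
[(array([ 0.6065, -0.0625,  0.0395]), 0.81)]
```

The jaw has shifted 6.4 px at about 2.55 mm/px, or 16 mm, so it is fully back. I'll hold a little longer, then let go.

apply_moves --motion '[[[0,0,0],[0,0,0],0],[[0,0,0],[0,0,0],0],[[0,0,0],[0,0,0],0],[[0,0,0],[0,0,0],0],[[0,0,0],[0,0,0],0]]'

```text
time: 11.8
eef_pos: [0.5252, -0.203, 0.0368]
ee_rot: [0.836, 0.549, -0.0, 0.001]
wrist_force: [-2.6, -3.7, 7.4]
opening: 0.006
grasp_force: 3.6
```

apply_moves --motion '[[[0,0,-0.002],[0,0,0],0],[[0,0,-0.004],[0,0,0],0],[[0,0,-0.02],[0,0,0],0],[[0,0,-0.04],[0,0,0],90],[[0,0,0],[0,0,0],100]]'

```text
time: 12.3
eef_pos: [0.5268, -0.2031, 0.1071]
ee_rot: [0.836, 0.549, 0.002, 0.003]
wrist_force: [0.9, -0.2, 0.8]
opening: 0.132
grasp_force: 0.0
```

```bash
python3 - <<'E'
from h import *
b=save("top","t8.png"); jaw(b)
for c in("scene","top"):
  if c=="scene": viewer.snapshot(c)
  for n in("model","work_seat","slab"): print(c,n,[(np.round(d["point"],4),round(d["p"],2)) for d in spotter.tip_of(n,c)[:1]])
t=spotter.trace("model","top")
m=t[0]["pixels"].astype(np.uint8); r=cv2.minAreaRect(cv2.findNonZero(m)); print(r)
print(ray("top",r[0],.055))
rows([.606,-.0635,.1],-23)
E
```

```text
blue edges/8px: [36.88, 41.5, 69.0, 71.5]
blue edges/8px: [30.38, 35.25, 69.0, 71.62]
scene model [(array([ 0.605 , -0.063 ,  0.0365]), 0.61)]
scene work_seat [(array([ 0.6049, -0.0657,  0.0339]), 0.93)]
scene slab [(array([ 4.827e-01,  1.683e-01, -3.000e-04]), 0.98)]
top model [(array([ 0.607 , -0.0606,  0.0392]), 0.63)]
top work_seat [(array([ 0.6039, -0.065 ,  0.035 ]), 0.68)]
top slab [(array([ 0.4778,  0.1685, -0.0047]), 0.77)]
((325.31036376953125, 183.72412109375), (24.511783599853516, 19.683706283569336), 21.80141258239746)
[ 0.59938978 -0.06491472  0.055     ]
pos [ 0.5247 -0.2022  0.1012] yaw_y -23.37 tilt [-1.e-03  5.e-04 -1.e+00] F [ 0.21 -0.65  0.7 ] t 12.75 turn 0.37
[[0.0399, 0.0049, 0.0003], [0, 0, np.float64(-0.09)], 0]
[[0.0399, 0.005, 0.0003], [0, 0, np.float64(-0.09)], 0]
[[0.0399, 0.005, 0.0003], [0, 0, np.float64(-0.09)], 0]
[[0.0399, 0.0051, 0.0003], [0, 0, np.float64(-0.09)], 0]
```

The jaw stayed back after release. The model is at (0.606, -0.063). The screw contact puts the true tip 25–40 mm above the readout (best estimate about 37), so a readout of z ≈ 0.003 grips low on the model's base. Any value in that range is safe.

apply_moves --motion '[[[0.04,0.005,0],[0,0,0],100],[[0.04,0.005,0],[0,0,0],100],[[0.04,0.005,0],[0,0,0],100],[[0.04,0.005,0],[0,0,0],100],[[0,0,0],[0,0,0],100]]'

```text
time: 13.25
eef_pos: [0.6081, -0.0599, 0.1013]
ee_rot: [0.835, 0.551, 0.0, -0.001]
wrist_force: [-0.8, -0.7, -0.1]
opening: 0.941
grasp_force: 0.0
```

apply_moves --motion '[[[0,0,0],[0,0,0],100],[[0,0,0],[0,0,0],100]]'

```text
time: 13.45
eef_pos: [0.6064, -0.064, 0.1017]
ee_rot: [0.836, 0.549, -0.0, -0.0]
wrist_force: [0.0, -0.6, -0.1]
opening: 0.999
grasp_force: 0.0
```

```bash
python3 - <<'E'
from h import *
rows([.606,-.063,.06],-23)
a=save("scene","s9.png")
print(spotter.tip_of("model","scene")[:1])
cv2.imwrite("pics/o9.png",cv2.resize(a[110:230,250:410,::-1],(800,600),interpolation=cv2.INTER_CUBIC))
E
```

```text
pos [ 0.6064 -0.064   0.1017] yaw_y -23.39 tilt [-5.e-04 -1.e-04 -1.e+00] F [ 0.03 -0.59 -0.06] t 13.45 turn 0.39
[[0.0008, -0.0007, 0.0417], [0, 0, np.float64(-0.39)], 0]
[{'point': [0.6025, -0.0649, 0.0355], 'p': 0.92}]
```

View pics/o9.png

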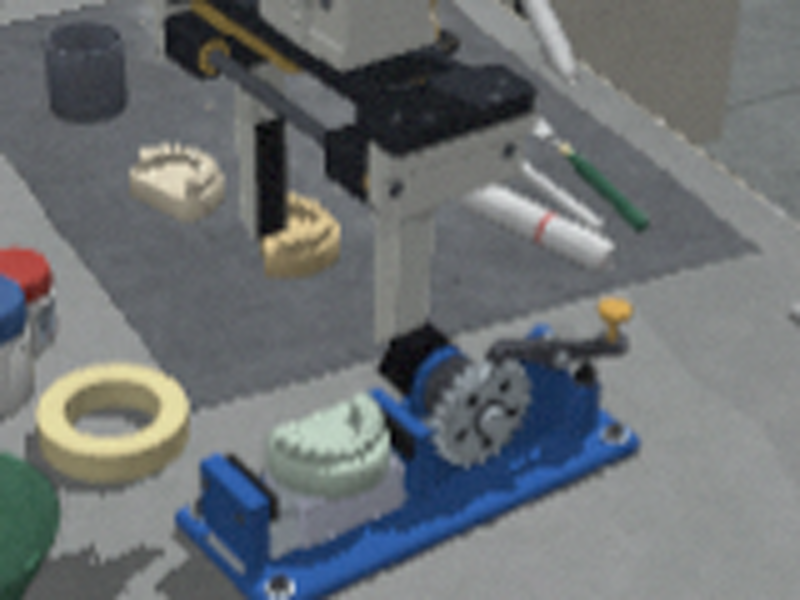

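The crop shows the open fingers above the model, with tips at pixels (302,157) and (331,178). The model is clear between the jaws at (316,198). I'll solve for the tip height from these.

```bash
python3 - <<'E'
from h import *
for z in(.10,.12,.13,.14,.15,.16):
    a,b=ray("scene",(302.4,157),z),ray("scene",(331,178),z); d=a-b
    print(z,((a+b)/2).round(3),np.linalg.norm(d).round(4),np.degrees(np.arctan2(d[1],d[0])).round(1))
E
```

```text
0.1 [ 0.636 -0.114  0.1  ] 0.115 -20.4
0.12 [ 0.62  -0.088  0.12 ] 0.1105 -20.4
0.13 [ 0.612 -0.075  0.13 ] 0.1082 -20.4
0.14 [ 0.603 -0.063  0.14 ] 0.1059 -20.4
0.15 [ 0.595 -0.05   0.15 ] 0.1036 -20.4
0.16 [ 0.587 -0.037  0.16 ] 0.1013 -20.4
```

The fingertips' true height is about 0.138 against a readout of 0.1017, so the offset is about 37 mm, as expected. Descending.

apply_moves --motion '[[[0.001,0,0.04],[0,0,-0.4],100],[[0,0,0.03],[0,0,0],100],[[0,0,0.01],[0,0,0],100],[[0,0,0.005],[0,0,0],100],[[0,0,0],[0,0,0],100]]'

```text
time: 14.05
eef_pos: [0.6074, -0.0629, 0.0177]
ee_rot: [0.834, 0.552, 0.0, 0.0]
wrist_force: [-0.3, -0.1, -0.0]
opening: 1.006
grasp_force: 0.0
```

apply_moves --motion '[[[0,0,0.005],[0,0,0],100],[[0,0,0.004],[0,0,0],100],[[0,0,0.003],[0,0,0],100],[[0,0,0.002],[0,0,0],100],[[0,0,0],[0,0,0],100]]'

```text
time: 14.55
eef_pos: [0.6071, -0.0625, 0.0027]
ee_rot: [0.834, 0.552, -0.0, -0.0]
wrist_force: [0.1, 0.3, -0.2]
opening: 1.0
grasp_force: 0.0
```

apply_moves --motion '[[[0,0,0],[0,0,0],70],[[0,0,0],[0,0,0],60],[[0,0,0],[0,0,0],52],[[0,0,0],[0,0,0],45],[[0,0,0],[0,0,0],40]]' --squeeze 15

```text
time: 15.05
eef_pos: [0.6072, -0.0625, 0.003]
ee_rot: [0.834, 0.552, 0.0, 0.0]
wrist_force: [0.1, 0.3, 0.4]
opening: 0.618
grasp_force: 0.0
```

apply_moves --motion '[[[0,0,0],[0,0,0],30],[[0,0,0],[0,0,0],30],[[0,0,0],[0,0,0],30]]'

```text
time: 15.35
eef_pos: [0.6071, -0.0625, 0.003]
ee_rot: [0.834, 0.552, -0.0, -0.0]
wrist_force: [-0.2, 0.8, 0.4]
opening: 0.501
grasp_force: 15.0
```

It has gripped at 47 mm. Lifting.

apply_moves --motion '[[[0,0,0],[0,0,0],30],[[0,0,-0.005],[0,0,0],30],[[0,0,-0.015],[0,0,0],30],[[0,0,-0.03],[0,0,0],30],[[0,0,-0.03],[0,0,0],30]]' --squeeze 20

```text
time: 15.85
eef_pos: [0.607, -0.0625, 0.0849]
ee_rot: [0.834, 0.552, -0.0, 0.0]
wrist_force: [0.7, 0.4, -2.1]
opening: 0.504
grasp_force: 20.0
```

apply_moves --motion '[[[0,0,-0.015],[0,0,0],30],[[0,0,0],[0,0,0],30]]'

```text
time: 16.05
eef_pos: [0.6083, -0.0627, 0.1009]
ee_rot: [0.834, 0.552, 0.002, 0.001]
wrist_force: [-0.3, -0.1, -1.4]
opening: 0.502
grasp_force: 20.0
```

```bash
python3 - <<'E'
from h import *
viewer.snapshot("scene"); im=viewer.snapshot("top")
for n in("model","slab"): print(n,[(np.round(d["point"],4),round(d["p"],2)) for d in spotter.tip_of(n,"scene")[:1]])
t=spotter.trace("slab","top")[0]; r=cv2.minAreaRect(cv2.findNonZero(t["pixels"].astype(np.uint8)))
print(t["p"],r,ray("top",r[0],.012))
B=[ray("top",p,.012) for p in cv2.boxPoints(r)]
for i in range(4): d=B[(i+1)%4]-B[i]; print(np.linalg.norm(d).round(4),np.degrees(np.arctan2(d[1],d[0])).round(1))
rows([.481,.168,.095])
E
```

```text
model [(array([ 0.6071, -0.0624,  0.1319]), 0.8)]
slab [(array([ 0.4801,  0.1673, -0.0021]), 0.64)]
0.7 ((232.4461669921875, 230.96923828125), (26.791500091552734, 43.660221099853516), 29.74488067626953) [0.4787265 0.1660985 0.012    ]
0.1088 -27.0
0.0686 -117.9
0.1084 152.6
0.0679 62.4
pos [ 0.6065 -0.0624  0.0963] yaw_y -22.97 tilt [-2.2e-03  3.0e-04 -1.0e+00] F [ 0.31  0.94 -0.47] t 16.3 turn 0
[[0.0272, -0.0342, 0.0003], [0, 0, 0.0], 0]
[[0.0272, -0.0342, 0.0003], [0, 0, 0.0], 0]
[[0.0272, -0.0342, 0.0003], [0, 0, 0.0], 0]
[[0.0272, -0.0342, 0.0003], [0, 0, 0.0], 0]
[[0.0272, -0.0342, 0.0003], [0, 0, 0.0], 0]
[[0.0272, -0.0342, 0.0003], [0, 0, 0.0], 0]
```

The model is held, with its underside at z = 0.132. The slab is at (0.480, 0.167), long axis at -27°. Carrying it over.

apply_moves --motion '[[[0.027,-0.034,0],[0,0,0],30],[[0.027,-0.034,0],[0,0,0],30],[[0.027,-0.034,0],[0,0,0],30],[[0.027,-0.034,0],[0,0,0],30],[[0.027,-0.034,0],[0,0,0],30]]'

```text
time: 16.8
eef_pos: [0.5019, 0.1293, 0.0969]
ee_rot: [0.834, 0.552, -0.001, -0.0]
wrist_force: [1.1, 0.5, -1.9]
opening: 0.5
grasp_force: 20.0
```

apply_moves --motion '[[[0.027,-0.034,0],[0,0,4],30],[[0,0,0],[0,0,0],30],[[0,0,0],[0,0,0],30]]'

```text
time: 17.1
eef_pos: [0.482, 0.1668, 0.0973]
ee_rot: [0.852, 0.524, -0.0, -0.0]
wrist_force: [0.1, -0.0, -1.4]
opening: 0.503
grasp_force: 20.0
```

```bash
python3 - <<'E'
from h import *
viewer.snapshot("scene")
for n in("model","slab"): print(n,[(np.round(d["point"],4),round(d["p"],2)) for d in spotter.tip_of(n,"scene")[:1]])
rows([.48,.167,.05],-27)
E
```

```text
model [(array([0.4808, 0.1639, 0.1293]), 0.6)]
slab [(array([ 0.4813,  0.17  , -0.0006]), 0.82)]
pos [0.4829 0.1654 0.0975] yaw_y -27.0 tilt [-6.e-04 -3.e-04 -1.e+00] F [-0.15  0.45 -1.63] t 17.25 turn 0.0
[[0.0001, -0.0016, 0.0238], [0, 0, np.float64(-0.0)], 0]
[[0.0001, -0.0016, 0.0238], [0, 0, np.float64(-0.0)], 0]
```

apply_moves --motion '[[[0.001,-0.002,0.04],[0,0,0],30],[[0,0,0.04],[0,0,0],30],[[0,0,0.02],[0,0,0],30],[[0,0,0.008],[0,0,0],30],[[0,0,0],[0,0,0],30]]'

```text
time: 17.75
eef_pos: [0.4812, 0.1673, -0.0107]
ee_rot: [0.853, 0.522, -0.001, -0.0]
wrist_force: [-0.2, 1.2, -0.9]
opening: 0.499
grasp_force: 20.0
```

apply_moves --motion '[[[0,0,0.002],[0,0,0],30],[[0,0,0.001],[0,0,0],30],[[0,0,0.001],[0,0,0],30],[[0,0,0],[0,0,0],30]]'

```text
time: 18.15
eef_pos: [0.4815, 0.1681, -0.0136]
ee_rot: [0.852, 0.523, 0.0, 0.0]
wrist_force: [-0.1, 0.3, -2.5]
opening: 0.499
grasp_force: 20.0
```

apply_moves --motion '[[[0,0,0.001],[0,0,0],30],[[0,0,0.001],[0,0,0],30],[[0,0,0],[0,0,0],30]]'

```text
time: 18.45
eef_pos: [0.4811, 0.168, -0.0162]
ee_rot: [0.852, 0.523, -0.0, -0.0]
wrist_force: [0.4, -0.1, -1.5]
opening: 0.5
grasp_force: 20.0
```

apply_moves --motion '[[[0,0,0.001],[0,0,0],30],[[0,0,0],[0,0,0],30]]'

```text
time: 18.65
eef_pos: [0.4812, 0.168, -0.0172]
ee_rot: [0.852, 0.523, -0.0, -0.0]
wrist_force: [0.3, -0.2, -1.9]
opening: 0.501
grasp_force: 20.0
```

apply_moves --motion '[[[0,0,0.001],[0,0,0],30],[[0,0,0],[0,0,0],30]]'

```text
time: 18.85
eef_pos: [0.4812, 0.168, -0.0182]
ee_rot: [0.853, 0.523, -0.0, -0.0]
wrist_force: [-0.2, 0.1, -1.0]
opening: 0.501
grasp_force: 20.0
```

apply_moves --motion '[[[0,0,0.001],[0,0,0],30],[[0,0,0],[0,0,0],30]]'

```text
time: 19.05
eef_pos: [0.4812, 0.168, -0.0192]
ee_rot: [0.853, 0.523, -0.0, -0.0]
wrist_force: [-0.1, -0.1, -1.6]
opening: 0.504
grasp_force: 20.0
```

apply_moves --motion '[[[0,0,0.001],[0,0,0],30],[[0,0,0],[0,0,0],30]]'

```text
time: 19.25
eef_pos: [0.4812, 0.1681, -0.0202]
ee_rot: [0.852, 0.523, -0.0, -0.0]
wrist_force: [-0.5, 0.1, -1.4]
opening: 0.503
grasp_force: 20.0
```

apply_moves --motion '[[[0,0,0.0005],[0,0,0],30],[[0,0,0],[0,0,0],30]]'

```text
time: 19.45
eef_pos: [0.4812, 0.1681, -0.0206]
ee_rot: [0.852, 0.523, 0.0, -0.0]
wrist_force: [0.3, 0.2, -1.0]
opening: 0.506
grasp_force: 20.0
```

apply_moves --motion '[[[0,0,0.0005],[0,0,0],30],[[0,0,0],[0,0,0],30]]'

```text
time: 19.65
eef_pos: [0.4813, 0.1681, -0.021]
ee_rot: [0.852, 0.523, 0.0, -0.0]
wrist_force: [0.5, 0.0, -1.2]
opening: 0.499
grasp_force: 20.0
```

apply_moves --motion '[[[0,0,0.0005],[0,0,0],30],[[0,0,0],[0,0,0],30]]'

```text
time: 19.85
eef_pos: [0.4813, 0.1681, -0.0211]
ee_rot: [0.853, 0.523, -0.0, 0.0]
wrist_force: [-1.8, -0.5, 4.6]
opening: 0.502
grasp_force: 20.1
```

The model touched the slab just where expected, at 4.6 N. Releasing gently and rising.

apply_moves --motion '[[[0,0,0],[0,0,0],55],[[0,0,0],[0,0,0],60],[[0,0,0],[0,0,0],75],[[0,0,0],[0,0,0],90],[[0,0,0],[0,0,0],90]]' --squeeze 5

```text
time: 20.35
eef_pos: [0.4812, 0.1681, -0.0216]
ee_rot: [0.853, 0.523, -0.0, -0.0]
wrist_force: [0.4, 0.5, 0.1]
opening: 0.808
grasp_force: 0.0
```

apply_moves --motion '[[[0,0,-0.01],[0,0,0],90],[[0,0,-0.03],[0,0,0],90],[[0,0,-0.04],[0,0,0],90],[[0,0,-0.04],[0,0,0],90],[[0,0,-0.04],[0,0,0],90]]'

```text
time: 20.85
eef_pos: [0.481, 0.168, 0.141]
ee_rot: [0.853, 0.523, 0.0, 0.0]
wrist_force: [-0.1, 0.2, 0.4]
opening: 0.9
grasp_force: 0.0
```

```bash
python3 - <<'E'
from h import *
viewer.snapshot("scene"); b=save("top","t9.png"); jaw(b)
for c in("scene","top"):
  for n in("model","slab"): print(c,n,[(np.round(d["point"],4),round(d["p"],2)) for d in spotter.tip_of(n,c)[:1]])
s=readout.state(); print(s["time"],s["eef_pos"],s["wrist_force"],s["opening"])
E
```

```text
blue edges/8px: [36.88, 41.5, 69.0, 71.5]
blue edges/8px: [30.5, 35.12, 69.12, 71.88]
scene model [(array([0.4839, 0.1659, 0.0138]), 0.77)]
scene slab [(array([ 0.4828,  0.1682, -0.001 ]), 0.64)]
top model [(array([0.4818, 0.1685, 0.0176]), 0.6)]
top slab [(array([0.4774, 0.1671, 0.0008]), 0.86)]
21.15 [0.48078439 0.16793674 0.13758763] [6.10418117e-01 1.47089979e-01 5.82967055e-04] 0.8995711810424979
```

The model stands on the slab within about 4 mm of its centre, the jaw is fully back, and the gripper is clear.

```bash
python3 -c "
from workcell import env
print(env.job_done())"
```

```text
the job is handed in; nothing more can be done
None
```

The job is handed in: the outer jaw is fully back, the green model stands within about 4 mm of the glass slab's centre with the gripper clear, and presses on the pawl peaked near 11 N; the hand-in call returned no verdict.

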